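# Park the tall glue bottle in the free stall

## Task

Push the tall white glue bottle across the cutting mat, low on its body so that it slides without tipping, until it stands upright fully home in the one free stall of the wooden block (the stall with the bare cork disc), against or nearly against the stall's back wall. Only push it, gently: do not pinch, lift or carry it, and leave the other things where they stand.

Things in the scene. Friction and masses are not known exactly. Their poses are not given: they have to be found in the camera images.
- glue: The bottle to push: white plastic, the tallest, round, 210 mm tall; body 52 mm in diameter up to 135 mm, then a shoulder, a 32 mm cap and a pointed nozzle. 0.25 to 0.5 kg. Origin: centre of its underside; z up along its axis. It slides on the mat (flush with the table); a push higher than about 35 mm above the table may tip it. Starts 0.1 to 0.4 m from the free stall, nearer the robot.
- rack: Fixed pale wood block, 30 mm high, 314 mm long (its y), three U-shaped stalls side by side, no floor, open to its -x (robot's side, within 0.2 rad). Origin: on the table, middle stall's parking spot; other spots at y +-95 mm. Stalls 66 mm wide; back wall face at x +28 mm from a spot, round divider noses end at x -19.5 mm. paint_a, paint_b fill two stalls.
- spot: The free stall's parking spot: a flat cork disc, 54 mm in diameter, as flush as a printed mark (nothing to catch on), on the table in the free stall. Origin: its centre, on the table. Fixed.
- paint_a: Bystander: paint bottle with black cap, 42 mm in diameter, 125 mm tall, standing in one of the stalls. Origin: centre of its underside.
- paint_b: Bystander: grey paint jar, 46 mm in diameter, 105 mm tall, standing in another stall. Origin: centre of its underside.
- jar: Bystander: squat jar, 54 mm in diameter, 55 mm tall, at the left of the mat. Origin: centre of its underside.
- flask: Bystander: small clear bottle, 38 mm in diameter, 95 mm tall, at the right of the mat. Origin: centre of its underside.
- tape: Bystander: roll of paper tape lying flat, 90 mm in diameter, 24 mm tall, at the far left of the mat. Origin: centre of its underside.
- tin: Bystander: metal tin, 66 mm in diameter, 80 mm tall, at the far right of the mat. Origin: centre of its underside.
- brush: Bystander: brush 180 mm long lying at the near left of the mat. Origin: near its middle, at its underside.

How it is judged (in metres and radians):
At the end, for the whole second after the job is handed in: The glue bottle stands upright and at rest on the table in the free stall, its axis within 14 mm of the centre of the cork disc, untouched (horizontal distance between glue and spot below 0.014 m and angle between glue's own z axis and vertical below 0.05 rad and height (world z) of glue below 0.004 m and linear speed of glue below 0.01 m/s and angular speed of glue below 0.1 rad/s).
It fails at once if the glue bottle was tipped by more than about 17 degrees or lifted by more than 12 mm (angle between glue's own z axis and vertical above 0.3 rad or height (world z) of glue above 0.012 m).
It fails at once if the glue bottle was pinched or shoved with more than 18 N before it reached its stall (contact force between the fingers and glue above 18 N and horizontal distance between glue and spot above 0.035 m).
It fails at once if the glue bottle was pushed with the fingers in its upper half (contact force between the fingers and glue above 1 N and height (world z) of the grasp point above 0.105 m).
It fails at once if a bottle already parked was moved by more than 20 mm or tipped (distance of any of paint_a, paint_b from where it was at the start of the episode above 0.02 m or angle between any of paint_a, paint_b's own z axis and vertical above 0.5 rad).
It fails at once if another thing on the mat was moved by more than 25 mm (distance of any of jar, flask, tape, tin, brush from where it was at the start of the episode above 0.025 m).
It also fails if it takes over 64 s, if anything falls off the work surface, if the arm or the gripper's body presses on something with over 40 N, if the wrist force passes 120 N, or if a joint passes its speed limit or range.

## Robot

A 6-joint arm with a two-finger parallel gripper is mounted at the origin on the work surface. World frame = base frame: x ahead of the robot, y to its left, z up, the work surface at z = 0. Lengths are in mm, angles in rad, forces in N, time in s.
With the tool pointing down it reaches from about 350 to 775 mm from the base axis. Payload 7.3 kg.
Tool frame: the origin (TCP) lies at the very end of the fingers, on their centre line; the grasp point (between the pads) lies 19 mm behind it; z points along the fingers, y is the line along which they close (so a half turn about z gives the same grasp; the last joint's range is limited). The gripper opens to 92 mm and grips with 3 to 60 N. Pads are 19 mm wide; open, the fingers measure 130 mm over their backs; the gripper's body (75 mm by 190 mm) begins 47 mm behind the grasp point.
Start: joints at [-0.146, 0.342, 1.524, -0, 1.275, -0.146], TCP at [525.019, 0.019, 226.741] pointing down, gripper open.
Joint ranges: [-2.53, 2.53], [-0.77, 2.02], [0.04, 2.7], [-1, 4.14], [0.28, 2.66], [-3.11, 3.11]. Speed limits (rad/s): [2.57, 2.57, 3.14, 3.14, 3.14, 3.14].

## Interface

Orientations are given as [roll, pitch, yaw] about the fixed x, y, z axes, in that order (R = Rz(yaw) Ry(pitch) Rx(roll)).
In Python, from plant import bot gives the robot as it stands.
- The arm moves only by the tool jog_arm, never from a script. Its argument "targets" is a list of rows, each an object with "xyz": the shift along the tool's x, y, z as a fraction of full scale, a list of three; "spin": the turn about the tool's z as a fraction of full scale. In form: [{"xyz": [x, y, z], "spin": spin}, ...]. A call has exactly 10 rows; each row shifts and turns the commanded pose from where the row before left it, along the tool's axes as they then stand; what a row does not reach is not made up. Full scale, the value 1, is 80 mm for a shift and 0.1 rad for a turn. A row lasts 1/8 s, in which the tool goes at most 62.5 mm and 10.7 degrees, less where a joint would pass 70% of its speed; a pose out of reach is approached as far as the arm can. A call with a number of a shift or a turn outside -1 to 1 is refused whole. A call with a gripper value outside its range is refused whole. "gripper" is the opening in per cent of the stroke, from 0 (shut) to 100 (fully open), set as the call begins (left out, the last holds). The fingers move at their own pace and stop on an object; the grip force is fixed at half the most. Time passes only in rows, so rows that do not move let the fingers close, or fill a call up. It gives the time, the measured TCP pose, the force, the opening and the grip force at its end, in the units of the state.
- bot.get_obs(): the state, without advancing time (a new reading comes with each control period).
- bot.capture(name): name is "scene" or "side" or "wrist"; returns the picture (400x640x3 uint8, blue, green, red); there is no depth.
- bot.get_calibration(name): a dict with "vfov" (degrees; the focal length in pixels is half the picture's height over the tangent of half this angle, whatever the lens; pixels are square), "cx", "cy" (the principal point, pixels), "k1" (the pictures are not rectified: a ray, as slopes to the right and down, at radius r is drawn at 1 + k1 r^2 times it, then the intrinsics apply), "eye" and "rotation" of the camera in the world. Camera axes: x right, y down, z forward; pixel columns grow to the right and rows downward; lengths in mm; the calibration is good to about 2 mm. A picture is of the moment at which its call begins: read the wrist's pose just before it. get_calibration takes no time and is no camera call; for the wrist camera it gives the pose at the moment of the call.
- bot.close_job(): hands the job in; it is judged then, once.
The state is a dict: "time": time; "joint_positions": joint angles; "dq": joint speeds; "tau": joint torques, N m; "tool_pos": TCP position; "tcp_rot": TCP orientation; "contact_force": force on the tool from outside, world axes, zero at the start; "moment": the same for the moment, N m; "grip_width": finger opening in mm; "finger_force": force on a finger pad.
Only numpy, scipy, OpenCV 4.12 (cv2) and the standard library are available. Lean on these libraries where they do the work, as an engineer would, in place of code of your own. Each camera call takes 0.05 s, during which the arm holds its last target. There are 200 camera calls.

## Working session

There is one attempt and no reset: what is moved stays moved. The work goes in short steps, Python scripts to look and compute and a tool call to move; the robot and the scene stay as the last step left them, time stands still between calls to the robot, and variables do not carry over. Pictures are saved under pics/ and viewed, at most 10 in all, crops included, and the job is handed in when it is done.

Besides the shell and the picture viewer there is one more tool, called after "Emit:" as name([rows], argument=value, ...), one row to a line, values as JSON. jog_arm: Moves the arm, as the interface text tells. Shift numbers are shares of 80 mm and turn numbers shares of 0.1 rad, none past 1 either way. Its arguments: {"type":"object","properties":{"targets":{"type":"array","items":{"type":"object","properties":{"xyz":{"type":"array","items":{"type":"number"}},"spin":{"type":"number"}}}},"gripper":{"type":"number"}},"required":["targets"]}

```bash
mkdir -p pics; cat > h.py <<'E'
import numpy as np, cv2
from plant import bot
def cal(n):
    c=bot.get_calibration(n); f=200/np.tan(np.radians(c["vfov"])/2)
    return c,f
def ray(c,f,u,v):
    d=np.array([(u-c["cx"])/f,(v-c["cy"])/f]); s=d.copy()
    for _ in range(30): s=d/(1+c["k1"]*(s@s))
    return np.array(c["rotation"])@np.array([s[0],s[1],1.])
def onz(c,f,u,v,z=0):
    r=ray(c,f,u,v); e=np.array(c["eye"]); return e+r*(z-e[2])/r[2]
def proj(c,f,p):
    q=np.array(c["rotation"]).T@(np.array(p,float)-np.array(c["eye"])); s=q[:2]/q[2]
    s=s*(1+c["k1"]*(s@s)); return np.array([c["cx"],c["cy"]])+f*s
E
python3 - <<'E'
from h import *
for n in("scene","side"):
    im=bot.capture(n); cv2.imwrite(f"pics/{n}0.png",im); print(n,bot.get_calibration(n))
o=bot.get_obs(); print(o["tool_pos"],o["tcp_rot"],o["time"],o["grip_width"])
E
```

```text
scene {'vfov': 45.21987028411621, 'cx': 321.6978887789176, 'cy': 203.52852116682757, 'k1': -0.04210631317561733, 'eye': array([1320.09545599,  -78.19594276,  810.21186406]), 'rotation': array([-2.34201642,  0.0062742 ,  1.47152349])}
side {'vfov': 46.32019782943643, 'cx': 323.4802507528703, 'cy': 209.18797177711028, 'k1': -0.11512275082360786, 'eye': array([ 199.39951002, -985.39084014,  836.5183981 ]), 'rotation': array([-2.21689232,  0.00679827, -0.33012148])}
[5.24668468e+02 7.71754367e-02 2.26133331e+02] [-3.14030269e+00 -1.68277307e-04  1.57081661e+00] 0.1 91.89099924408202
```

View pics/scene0.png

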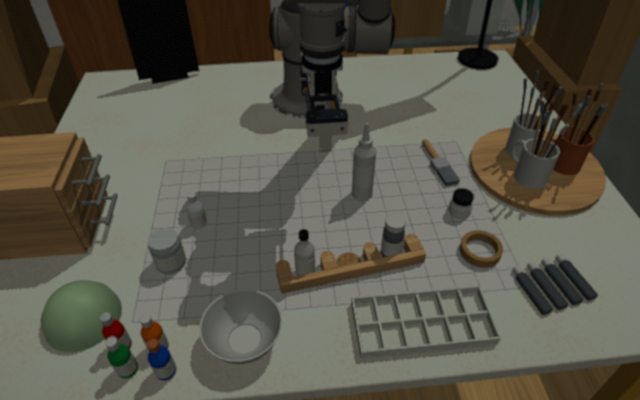

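View pics/side0.png

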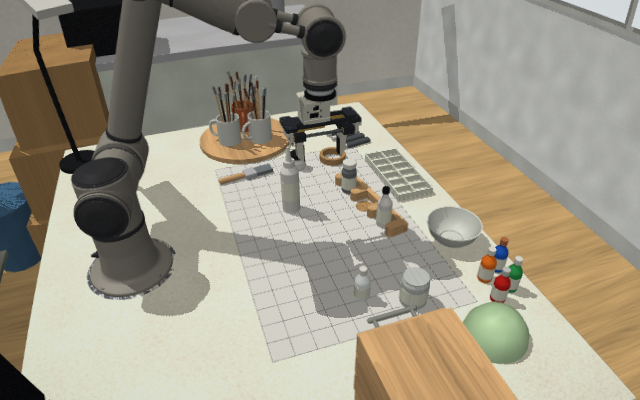

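The middle stall is the free one, with the bare cork at about (347,258) in the scene picture. The glue base is near (362,195) in scene and (291,208) in side. Next I'll look closer at the gripper and bottles.

```bash
cat >> h.py <<'E'
from scipy.spatial.transform import Rotation as Ro
_c=cal
def cal(n):
    c,f=_c(n); c=dict(c); r=np.array(c["rotation"])
    if r.shape==(3,): c["rotation"]=Ro.from_euler("xyz",r).as_matrix()
    return c,f
E
python3 - <<'E'
from h import *
s=cv2.imread("pics/scene0.png"); d=cv2.imread("pics/side0.png")
a=cv2.resize(s[115:295,255:455],(800,720),interpolation=cv2.INTER_CUBIC)[:600]
a=cv2.resize(s[125:290,260:440],None,fx=3.6,fy=3.6,interpolation=cv2.INTER_CUBIC)
cv2.imwrite("pics/s1.png",np.clip(a*1.6,0,255).astype("uint8"))
b=cv2.resize(d[85:245,265:425],None,fx=3.7,fy=3.7,interpolation=cv2.INTER_CUBIC)
cv2.imwrite("pics/d1.png",np.clip(b*1.3,0,255).astype("uint8"))
for n in("scene","side"):
    c,f=cal(n); print(n,proj(c,f,[524.7,0,226]),proj(c,f,[524.7,0,292]))
c,f=cal("scene"); print(onz(c,f,347,258),onz(c,f,362,195))
c,f=cal("side"); print(onz(c,f,291,208))
E
```

```text
scene [322.99249353 135.90243905] [322.84262228 108.34606384]
side [320.53891781 155.6343461 ] [320.26184948 132.64303595]
[664.54308719  37.11539231   0.        ] [470.63633698 101.11891537   0.        ]
[464.07771701 103.76325136   0.        ]
```

View pics/s1.png

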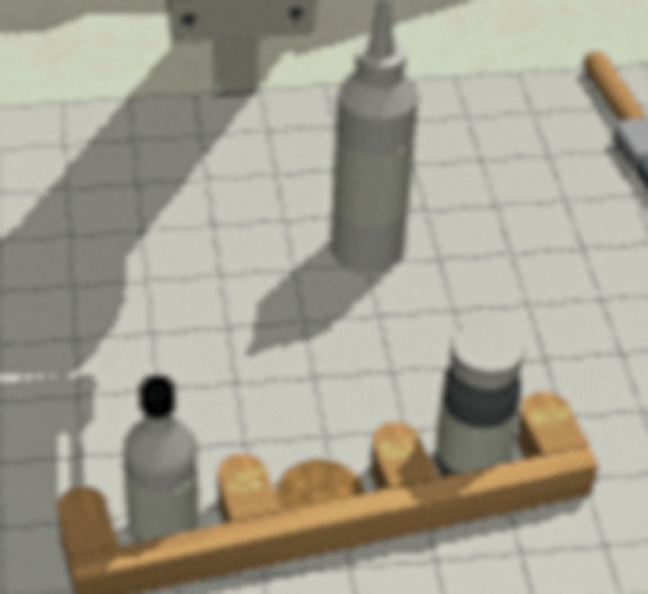

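View pics/d1.png

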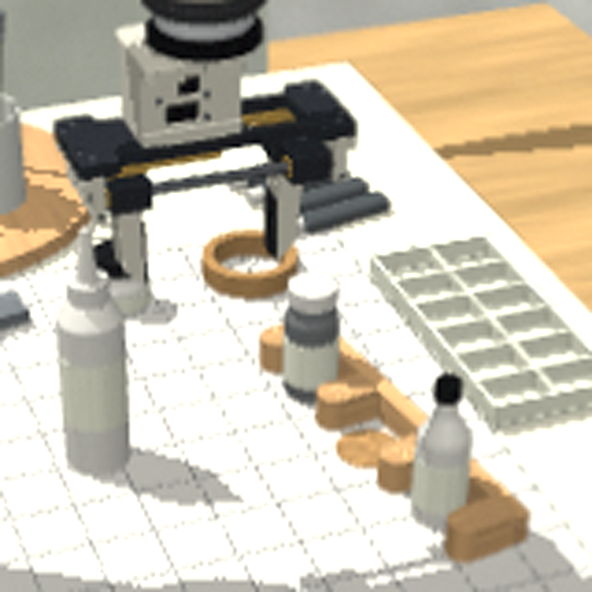

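```bash
python3 - <<'E'
from h import *
c,f=cal("scene")
def pt(u,v,z=0): return onz(c,f,u,v,z)[:2]
def away(p,r):
    d=p-np.array(c["eye"])[:2]; return p+r*d/np.linalg.norm(d)
S=lambda x,y:(260+x/3.6,125+y/3.6)
print("glue",away(pt(*S(369,270)),26))
L=pt(*S(75,572),30);R=pt(*S(592,457),30);print("rack back",L,R,np.linalg.norm(L-R),(L+R)/2,"yaw",np.arctan2(*(R-L))*-1)
for a in[(245,455),(397,423),(545,393),(82,488)]: print("nose top",pt(*S(*a),30))
print("cork",away(pt(*S(318,460)),27), pt(*S(278,490)),pt(*S(360,490)))
c,f=cal("side");D=lambda x,y:(265+x/3.7,85+y/3.7)
print("glue side",away(pt(*D(97,474)),26),"cork L",pt(*D(336,447)),pt(*D(362,431)),pt(*D(362,467)))
E
```

```text
glue [462.95155662 104.93100222]
rack back [ 740.87968694 -107.24934239] [689.83251383 197.81298038] 309.30379024181156 [715.35610038  45.28181899] yaw 0.1657975038084255
nose top [666.80504325  -4.53585279]
nose top [651.58947117  88.47855473]
nose top [637.2670371  182.04905862]
nose top [ 681.69893804 -100.89236785]
cork [623.69793304  46.79281938] [670.88447046  14.9850283 ] [676.03232433  63.79744801]
glue side [464.00258683 104.65371294] cork L [650.55645572  49.57537988] [678.98925947  62.90725412] [660.06939848  17.82344881]
```

Emit:
jog_arm([
  {"xyz": [0, 0.7, -0.2], "spin": 0},
  {"xyz": [0, 0.7, 0], "spin": 0},
  {"xyz": [0, 0.7, 0], "spin": 0},
  {"xyz": [0, 0.7, 0], "spin": 0},
  {"xyz": [0, 0.7, 0], "spin": 0},
  {"xyz": [0, 0.7, 0], "spin": 0},
  {"xyz": [0, 0.7, 0], "spin": 0},
  {"xyz": [0, 0.7, 0], "spin": 0},
  {"xyz": [0, 0, 0], "spin": 0},
  {"xyz": [0, 0, 0], "spin": 0},
], gripper=0)

```text
time: 1.35
tool_pos: [858.2, -0.6, 215.1]
tcp_rot: [3.064, 0.0, 1.571]
contact_force: [1.1, -0.3, 1.1]
grip_width: 0.9
finger_force: 0.0
```

Glue is at about (463.5, 105), the spot at about (678, 43.5), and the rack yaw is about 0.166. At the reach limit the tool tilts outward. I need that tilt because the gripper's body overhangs the fingers by 28 mm, so I'll see if it grows and persists.

Emit:
jog_arm([
  {"xyz": [0, 0.7, 0], "spin": 0},
  {"xyz": [0, 0.7, 0], "spin": 0},
  {"xyz": [0, 0.7, 0], "spin": 0},
  {"xyz": [0, 0.7, 0], "spin": 0},
  {"xyz": [0, 0, 0], "spin": 0},
  {"xyz": [0, 0, 0], "spin": 0},
  {"xyz": [0, 0, 0], "spin": 0},
  {"xyz": [0, 0, 0], "spin": 0},
  {"xyz": [0, 0, 0], "spin": 0},
  {"xyz": [0, 0, 0], "spin": 0},
])

```text
time: 2.6
tool_pos: [915.6, -0.5, 186.7]
tcp_rot: [2.92, 0.0, 1.571]
contact_force: [-0.6, 0.8, -0.6]
grip_width: 0.7
finger_force: 0.0
```

Emit:
jog_arm([
  {"xyz": [0, -0.7, 0], "spin": 0},
  {"xyz": [0, -0.7, 0], "spin": 0},
  {"xyz": [0, -0.7, 0], "spin": 0},
  {"xyz": [0, -0.7, 0], "spin": 0},
  {"xyz": [0, 0, 0], "spin": 0},
  {"xyz": [0, 0, 0], "spin": 0},
  {"xyz": [0, 0, 0], "spin": 0},
  {"xyz": [0, 0, 0], "spin": 0},
  {"xyz": [0, 0, 0], "spin": 0},
  {"xyz": [0, 0, 0], "spin": 0},
])

```text
time: 3.85
tool_pos: [763.1, -1.9, 152.7]
tcp_rot: [2.92, -0.0, 1.571]
contact_force: [0.6, -0.3, 0.4]
grip_width: 0.4
finger_force: 0.0
```

Emit:
jog_arm([
  {"xyz": [0, 0.6, 0], "spin": 0},
  {"xyz": [0, 0.6, 0], "spin": 0},
  {"xyz": [0, 0.6, 0], "spin": 0},
  {"xyz": [0, 0.6, 0], "spin": 0},
  {"xyz": [0, 0.6, 0.1], "spin": 0},
  {"xyz": [0, 0.6, 0.1], "spin": 0},
  {"xyz": [0, 0.6, 0.1], "spin": 0},
  {"xyz": [0, 0.6, 0.1], "spin": 0},
  {"xyz": [0, 0.6, 0.1], "spin": 0},
  {"xyz": [0, 0.6, 0.1], "spin": 0},
], gripper=30)

```text
time: 5.1
tool_pos: [989.4, -1.7, 166.7]
tcp_rot: [2.716, 0.0, 1.571]
contact_force: [0.6, -0.4, -0.4]
grip_width: 27.9
finger_force: 0.0
```

Emit:
jog_arm([
  {"xyz": [0, 0.6, 0], "spin": 0},
  {"xyz": [0, 0.6, 0], "spin": 0},
  {"xyz": [0, 0.6, 0], "spin": 0},
  {"xyz": [0, 0.6, 0], "spin": 0},
  {"xyz": [0, 0.6, 0], "spin": 0},
  {"xyz": [0, 0.6, 0], "spin": 0},
  {"xyz": [0, 0.6, 0], "spin": 0},
  {"xyz": [0, 0, 0], "spin": 0},
  {"xyz": [0, 0, 0], "spin": 0},
  {"xyz": [0, 0, 0], "spin": 0},
], gripper=34)

```text
time: 6.35
tool_pos: [1030.3, -1.2, 255.4]
tcp_rot: [2.505, 0.0, 1.571]
contact_force: [-0.9, 0.5, 0.0]
grip_width: 30.9
finger_force: 0.0
```

Emit:
jog_arm([
  {"xyz": [0, -0.25, -0.18], "spin": 0},
  {"xyz": [0, -0.4, -0.3], "spin": 0},
  {"xyz": [0, -0.4, -0.3], "spin": 0},
  {"xyz": [0, -0.4, -0.3], "spin": 0},
  {"xyz": [0, -0.4, -0.3], "spin": 0},
  {"xyz": [0, -0.4, -0.3], "spin": 0},
  {"xyz": [0, -0.4, -0.3], "spin": 0},
  {"xyz": [0, -0.4, -0.3], "spin": 0},
  {"xyz": [0, -0.4, -0.3], "spin": 0},
  {"xyz": [0, -0.4, -0.3], "spin": 0},
])

```text
time: 7.6
tool_pos: [654.5, -1.5, 258.8]
tcp_rot: [2.503, 0.0, 1.571]
contact_force: [-0.3, -0.2, -0.3]
grip_width: 31.2
finger_force: 0.0
```

Emit:
jog_arm([
  {"xyz": [0, 0, 0], "spin": 1},
  {"xyz": [0, 0, 0], "spin": 1},
  {"xyz": [0, 0, 0], "spin": 1},
  {"xyz": [0, 0, 0], "spin": 1},
  {"xyz": [0, 0, 0], "spin": 1},
  {"xyz": [0, 0, 0], "spin": 1},
  {"xyz": [0, 0, 0], "spin": 1},
  {"xyz": [0, 0, 0], "spin": 1},
  {"xyz": [0, 0, 0], "spin": 1},
  {"xyz": [0, 0, 0], "spin": 1},
])

```text
time: 8.85
tool_pos: [655.8, -1.5, 258.7]
tcp_rot: [2.762, -0.526, 0.671]
contact_force: [0.2, 0.0, 0.2]
grip_width: 31.2
finger_force: 0.0
```

Emit:
jog_arm([
  {"xyz": [0, 0, 0], "spin": 0.95},
  {"xyz": [0, 0, 0], "spin": 0.95},
  {"xyz": [0, 0, 0], "spin": 0.95},
  {"xyz": [0, 0, 0], "spin": 0.95},
  {"xyz": [0, 0, 0], "spin": 0.95},
  {"xyz": [0, 0, 0], "spin": 0.95},
  {"xyz": [-0.4, 0, -0.3], "spin": 0},
  {"xyz": [-0.4, 0, -0.3], "spin": 0},
  {"xyz": [-0.4, 0, -0.3], "spin": 0},
  {"xyz": [-0.4, 0, -0.3], "spin": 0},
])

```text
time: 10.1
tool_pos: [494.6, -1.5, 259.6]
tcp_rot: [3.141, -0.638, 0.002]
contact_force: [0.4, 1.0, 0.3]
grip_width: 31.2
finger_force: 0.0
```

Emit:
jog_arm([
  {"xyz": [-0.3, 0, -0.22], "spin": 0},
  {"xyz": [-0.3, 0, -0.22], "spin": 0},
  {"xyz": [-0.3, 0, -0.22], "spin": 0},
  {"xyz": [0, -0.33, 0], "spin": 0},
  {"xyz": [0, -0.33, 0], "spin": 0},
  {"xyz": [0, -0.33, 0], "spin": 0},
  {"xyz": [0, -0.33, 0], "spin": 0},
  {"xyz": [0, 0, 0], "spin": 0},
  {"xyz": [0, 0, 0], "spin": 0},
  {"xyz": [0, 0, 0], "spin": 0},
])

```text
time: 11.35
tool_pos: [406.5, 103.0, 259.0]
tcp_rot: [3.141, -0.638, 0.0]
contact_force: [-0.4, 0.4, 0.7]
grip_width: 31.5
finger_force: 0.0
```

Emit:
jog_arm([
  {"xyz": [-0.2, 0, 0.27], "spin": 0},
  {"xyz": [-0.2, 0, 0.27], "spin": 0},
  {"xyz": [-0.2, 0, 0.27], "spin": 0},
  {"xyz": [-0.2, 0, 0.27], "spin": 0},
  {"xyz": [-0.2, 0, 0.27], "spin": 0},
  {"xyz": [-0.2, 0, 0.27], "spin": 0},
  {"xyz": [-0.2, 0, 0.27], "spin": 0},
  {"xyz": [-0.2, 0, 0.27], "spin": 0},
  {"xyz": [0, 0, 0], "spin": 0},
  {"xyz": [0, 0, 0], "spin": 0},
])

```text
time: 12.6
tool_pos: [393.4, 134.6, 128.3]
tcp_rot: [3.071, -0.555, 0.001]
contact_force: [0.3, 0.2, -0.0]
grip_width: 30.7
finger_force: 0.0
```

```bash
python3 - <<'E'
from h import *
o=bot.get_obs(); print(o["tool_pos"],o["tcp_rot"],o["joint_positions"])
s=bot.capture("scene"); d=bot.capture("side"); w=bot.capture("wrist")
a=cv2.resize(d[110:260,220:380],(640,600)); 
b=cv2.resize(w,(480,300)); cv2.imwrite("pics/w2.png",w)
cv2.imwrite("pics/d2.png",a)
E
```

```text
[393.42640607 134.63426175 128.32390569] [ 3.07116378e+00 -5.54922149e-01  5.31165212e-04] [ 0.32527734  0.13049326  2.34299787 -0.99592995  0.28303872  2.83075928]
```

View pics/d2.png

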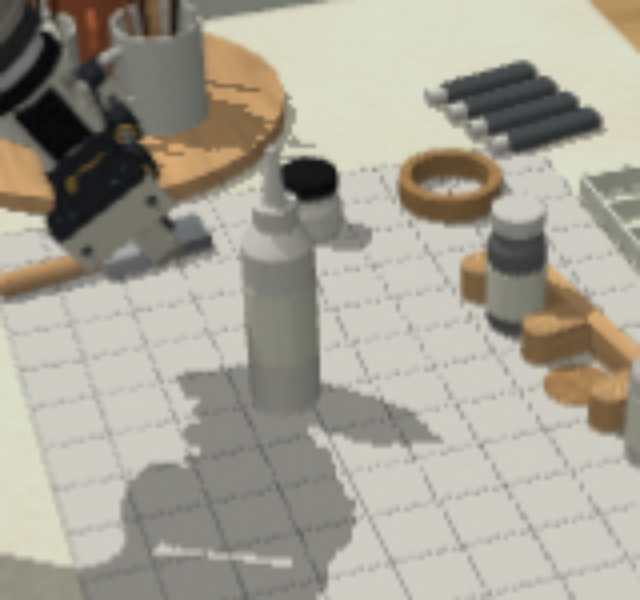

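```bash
cat > fk.py <<'E'
from h import *
from scipy.optimize import least_squares
def fk(q,p):
    L1,L2,L3,h,d,a=p
    s=q[1]+q[2]
    r=a+L1*np.sin(q[1])+L2*np.sin(s); z=h+L1*np.cos(q[1])+L2*np.cos(s)
    Rz=lambda t:Ro.from_euler("z",t); Ry=lambda t:Ro.from_euler("y",t)
    R=Rz(q[0])*Ry(s)*Rz(q[3])*Ry(q[4])
    return Rz(q[0]).apply([r,d,z])+R.apply([0,0,L3]), R.apply([0,0,1])
E
python3 - <<'E'
from fk import *
o=bot.get_obs(); q=o["joint_positions"]; tz=Ro.from_euler("xyz",o["tcp_rot"]).apply([0,0,1])
A=[-0.146,0.342,1.524,0,1.275,-0.146]
print(tz,fk(q,[400,400,250,300,76,0])[1],fk(A,[400,400,250,300,76,0])[1])
far=[(858.2,215.1,3.064),(915.6,186.7,2.92),(989.4,166.7,2.716),(1030.3,255.4,2.505)]
def res(p):
    L1,L2,L3,h,d,a=p
    r=list(fk(A,p)[0]-[525,0,226.7])+list(fk(q,p)[0]-o["tool_pos"])
    Rm=np.sqrt(L1**2+L2**2+2*L1*L2*np.cos(.04))
    for x,z,ro in far:
        t=np.pi-ro; wx=np.sqrt(x*x-d*d)-a-L3*np.sin(t); wz=z+L3*np.cos(t)-h
        r.append(.05*(np.hypot(wx,wz)-Rm))
    return np.array(r+[ .01*a])
s=least_squares(res,[400,400,250,300,76,0]); print(s.x.round(1),res(s.x).round(2))
E
```

```text
[ 0.52556311 -0.06970685 -0.84789408] [ 0.52556311 -0.06970685 -0.84789408] [ 5.86348266e-04 -8.62203434e-05 -9.99999824e-01]
[640.8 360.3 315.2  43.1  76.1 -40.6] [-0.22 -0.3  -0.01  0.    0.34 -0.02 -0.17 -0.43 -0.72 -0.23 -0.41]
```

```bash
python3 - <<'E'
from fk import *
p=[640.8,360.3,315.2,43.1,76.1,-40.6]; L1,L2,L3,h,d,a=p
def ik(P,t,psi):
    tz=np.array([np.sin(t)*np.cos(psi),np.sin(t)*np.sin(psi),-np.cos(t)]); w=np.array(P)-L3*tz
    r=np.sqrt(w[0]**2+w[1]**2-d*d); j1=np.arctan2(w[1],w[0])-np.arctan2(d,r)
    R=r-a; Z=w[2]-h; D=np.hypot(R,Z); c3=(D*D-L1**2-L2**2)/2/L1/L2
    if abs(c3)>1: return None
    j3=np.arccos(c3); j2=np.arctan2(R,Z)-np.arctan2(L2*np.sin(j3),L1+L2*np.cos(j3))
    v=(Ro.from_euler("z",j1)*Ro.from_euler("y",j2+j3)).inv().apply(tz)
    return np.array([j1,j2,j3,np.arctan2(v[1],v[0]),np.arccos(v[2])]).round(2)
for P in([425,105,14],[425,105,60],[445,95,14],[470,90,14],[520,60,14],[650,38,14]):
    for t in(0,.2,.3,.4,.5,.6):
        print(P,t,[list(ik(P,t,s)) for s in(-.1,.1) ])
E
```

```text
[425, 105, 14] 0 [[np.float64(0.07), np.float64(0.43), np.float64(2.11), np.float64(-0.0), np.float64(0.6)], [np.float64(0.07), np.float64(0.43), np.float64(2.11), np.float64(-0.0), np.float64(0.6)]]
[425, 105, 14] 0.2 [[np.float64(0.1), np.float64(0.38), np.float64(2.26), np.float64(-0.13), np.float64(0.31)], [np.float64(0.06), np.float64(0.38), np.float64(2.26), np.float64(0.03), np.float64(0.3)]]
[425, 105, 14] 0.3 [[np.float64(0.11), np.float64(0.37), np.float64(2.33), np.float64(-0.41), np.float64(0.16)], [np.float64(0.06), np.float64(0.36), np.float64(2.35), np.float64(0.09), np.float64(0.13)]]
[425, 105, 14] 0.4 [[np.float64(0.13), np.float64(0.37), np.float64(2.42), np.float64(-1.89), np.float64(0.09)], [np.float64(0.05), np.float64(0.36), np.float64(2.43), np.float64(2.81), np.float64(0.05)]]
[425, 105, 14] 0.5 [[np.float64(0.16), np.float64(0.38), np.float64(2.5), np.float64(-2.64), np.float64(0.25)], [np.float64(0.05), np.float64(0.37), np.float64(2.53), np.float64(3.05), np.float64(0.26)]]
[425, 105, 14] 0.6 [[np.float64(0.18), np.float64(0.41), np.float64(2.59), np.float
[... 5515 characters left out ...]
float64(-0.09), np.float64(0.58), np.float64(1.82), np.float64(0.13), np.float64(0.45)]]
[650, 38, 14] 0.4 [[np.float64(-0.05), np.float64(0.56), np.float64(1.91), np.float64(-0.07), np.float64(0.27)], [np.float64(-0.1), np.float64(0.56), np.float64(1.91), np.float64(0.27), np.float64(0.29)]]
[650, 38, 14] 0.5 [[np.float64(-0.05), np.float64(0.55), np.float64(2.0), np.float64(-0.27), np.float64(0.1)], [np.float64(-0.11), np.float64(0.55), np.float64(2.0), np.float64(0.78), np.float64(0.14)]]
[650, 38, 14] 0.6 [[np.float64(-0.04), np.float64(0.55), np.float64(2.08), np.float64(-2.8), np.float64(0.1)], [np.float64(-0.12), np.float64(0.55), np.float64(2.09), np.float64(2.18), np.float64(0.15)]]
```

```bash
cat >> fk.py <<'E'
p0=[640.8,360.3,315.2,43.1,76.1,-40.6]
def ik(P,t,psi,p=p0):
    L1,L2,L3,h,d,a=p
    tz=np.array([np.sin(t)*np.cos(psi),np.sin(t)*np.sin(psi),-np.cos(t)]); w=np.array(P)-L3*tz
    r=np.sqrt(w[0]**2+w[1]**2-d*d); j1=np.arctan2(w[1],w[0])-np.arctan2(d,r)
    R=r-a; Z=w[2]-h; D=np.hypot(R,Z); c3=(D*D-L1**2-L2**2)/2/L1/L2
    if abs(c3)>1: return np.full(5,np.nan)
    j3=np.arccos(c3); j2=np.arctan2(R,Z)-np.arctan2(L2*np.sin(j3),L1+L2*np.cos(j3))
    v=(Ro.from_euler("z",j1)*Ro.from_euler("y",j2+j3)).inv().apply(tz)
    return np.array([j1,j2,j3,np.arctan2(v[1],v[0]),np.arccos(v[2])]).round(2)
def ok(q): return q[2]<2.66 and q[4]>.3 and -.95<q[3]
E
python3 - <<'E'
from fk import *
for P in([400,-50,250],[400,-250,250],[400,-250,130],[400,-250,14],[400,-150,60],[400,-150,14],[400,-50,14]): print(P,ik(P,.55,-.13).tolist())
Ps=[[420,110,20],[445,95,20],[520,60,20],[580,28,20],[650,40,20]]
for psi in np.arange(.1,1.2,.1):
    print(psi.round(1),[(t.round(2)) for t in np.arange(.4,1.01,.05) if all(ok(ik(P,t,psi)) for P in Ps)],
     [(t.round(2)) for t in np.arange(.4,1.01,.05) if all(ok(ik(P,t,psi)) for P in Ps[3:])])
E
```

```text
[400, -50, 250] [-0.45, -0.09, 2.13, 0.29, 0.59]
[400, -250, 250] [-1.0, 0.06, 1.98, 0.58, 0.81]
[400, -250, 130] [-1.0, 0.2, 2.23, 0.92, 0.53]
[400, -250, 14] [-1.0, 0.42, 2.44, 1.78, 0.42]
[400, -150, 60] [-0.78, 0.26, 2.5, 1.77, 0.33]
[400, -150, 14] [-0.78, 0.38, 2.59, 2.27, 0.43]
[400, -50, 14] [-0.45, 0.37, 2.67, 2.76, 0.45]
0.1 [] [np.float64(0.75), np.float64(0.8), np.float64(0.85), np.float64(0.9), np.float64(0.95), np.float64(1.0)]
0.2 [] [np.float64(0.7), np.float64(0.75), np.float64(0.8), np.float64(0.85), np.float64(0.9), np.float64(0.95), np.float64(1.0)]
0.3 [] [np.float64(0.65), np.float64(0.7), np.float64(0.75), np.float64(0.8), np.float64(0.85), np.float64(0.9), np.float64(0.95), np.float64(1.0)]
0.4 [np.float64(0.55), np.float64(0.6)] [np.float64(0.4), np.float64(0.45), np.float64(0.5), np.float64(0.55), np.float64(0.6), np.float64(0.65), np.float64(0.7), np.float64(0.75), np.float64(0.8), np.float64(0.85), np.float64(0.9), np.float64(0.95), np.float64(1.0)]
0.5 [np.float64(0.5), np.float64(0.55), np.float64(0.6)] [np.float64(0.4), np.float64(0.45), np.float64(0.5)
[... 1818 characters left out ...]
oat64(0.95)] [np.float64(0.4), np.float64(0.45), np.float64(0.5), np.float64(0.55), np.float64(0.6), np.float64(0.65), np.float64(0.7), np.float64(0.75), np.float64(0.8), np.float64(0.85), np.float64(0.9), np.float64(0.95), np.float64(1.0)]
1.1 [np.float64(0.4), np.float64(0.45), np.float64(0.5), np.float64(0.55), np.float64(0.6), np.float64(0.65), np.float64(0.7), np.float64(0.75), np.float64(0.8), np.float64(0.85), np.float64(0.9), np.float64(0.95), np.float64(1.0)] [np.float64(0.4), np.float64(0.45), np.float64(0.5), np.float64(0.55), np.float64(0.6), np.float64(0.65), np.float64(0.7), np.float64(0.75), np.float64(0.8), np.float64(0.85), np.float64(0.9), np.float64(0.95), np.float64(1.0)]
```

```bash
cat >> fk.py <<'E'
def st():
    o=bot.get_obs(); R=Ro.from_euler("xyz",o["tcp_rot"]); tz=R.apply([0,0,1])
    print("t",o["time"].__round__(2),"pos",np.round(o["tool_pos"],1),"q",np.round(o["joint_positions"],2),"tilt",round(np.arccos(-tz[2]),3),"az",round(np.arctan2(tz[1],tz[0]),3))
    x=R.apply([1,0,0]); print("tool x az",round(np.arctan2(x[1],x[0]),3),"xdir",x.round(3),"ydir",R.apply([0,1,0]).round(3))
    return R,np.array(o["tool_pos"])
def to(*disp):
    R,_=st()
    for d in disp: print(d,"->",(R.inv().apply(d)/80).round(3))
E
python3 -c "
from fk import *
to([0,0,40],[0,-40,0],[0,40,0],[40,0,0])"
```

```text
t 12.75 pos [393.1 134.9 128.3] q [ 0.33  0.13  2.34 -1.    0.28  2.83] tilt 0.559 az -0.132
tool x az -0.001 xdir [ 0.85  -0.001  0.527] ydir [-0.037 -0.998  0.059]
[0, 0, 40] -> [ 0.263  0.029 -0.424]
[0, -40, 0] -> [0.    0.499 0.035]
[0, 40, 0] -> [-0.    -0.499 -0.035]
[40, 0, 0] -> [ 0.425 -0.019  0.263]
```

Emit:
jog_arm([
  {"xyz": [0.26, 0.03, -0.42], "spin": 0},
  {"xyz": [0.26, 0.03, -0.42], "spin": 0},
  {"xyz": [0.26, 0.03, -0.42], "spin": 0},
  {"xyz": [0, 0.6, 0.04], "spin": 0},
  {"xyz": [0, 0.6, 0.04], "spin": 0},
  {"xyz": [0, 0.6, 0.04], "spin": 0},
  {"xyz": [0, 0.6, 0.04], "spin": 0},
  {"xyz": [0, 0.6, 0.04], "spin": 0},
  {"xyz": [0, 0.6, 0.04], "spin": 0},
  {"xyz": [0, 0.6, 0.04], "spin": 0},
])

```text
time: 14.0
tool_pos: [391.0, -165.0, 238.2]
tcp_rot: [3.067, -0.546, -0.004]
contact_force: [1.0, 0.1, 0.4]
grip_width: 31.0
finger_force: 0.0
```

```bash
python3 - <<'E'
from fk import *
R,P=st()
tz=R.apply([0,0,1]);t=np.arccos(-tz[2]);a=np.arctan2(tz[1],tz[0])
print("model",ik(P,t,a))
for P in([420,-240,110],[420,-240,80],[420,-240,60],[420,-170,80],[420,-170,60],[420,-100,60],[420,-100,90]): print(P,ik(P,t,a).tolist())
E
```

```text
t 14.0 pos [ 391.  -165.   238.2] q [-0.85 -0.12  2.17  0.53  0.73  0.41] tilt 0.55 az -0.146
tool x az -0.004 xdir [ 0.855 -0.003  0.519] ydir [-0.042 -0.997  0.063]
model [-0.84 -0.03  2.11  0.55  0.7 ]
[420, -240, 110] [-0.93, 0.24, 2.26, 1.04, 0.44]
[420, -240, 80] [-0.93, 0.29, 2.31, 1.25, 0.4]
[420, -240, 60] [-0.93, 0.33, 2.35, 1.43, 0.38]
[420, -170, 80] [-0.78, 0.24, 2.4, 1.45, 0.32]
[420, -170, 60] [-0.78, 0.28, 2.44, 1.7, 0.32]
[420, -100, 60] [-0.58, 0.26, 2.5, 2.08, 0.25]
[420, -100, 90] [-0.58, 0.19, 2.44, 1.55, 0.22]
```

```bash
python3 -c "
from fk import *
to([29,-5,-150],[0,40,0])"
```

```text
t 14.0 pos [ 391.  -165.   238.2] q [-0.85 -0.12  2.17  0.53  0.73  0.41] tilt 0.55 az -0.146
tool x az -0.004 xdir [ 0.855 -0.003  0.519] ydir [-0.042 -0.997  0.063]
[29, -5, -150] -> [-0.664 -0.072  1.79 ]
[0, 40, 0] -> [-0.002 -0.499 -0.038]
```

Emit:
jog_arm([
  {"xyz": [-0.13, -0.015, 0.36], "spin": 0},
  {"xyz": [-0.13, -0.015, 0.36], "spin": 0},
  {"xyz": [-0.13, -0.015, 0.36], "spin": 0},
  {"xyz": [-0.13, -0.015, 0.36], "spin": 0},
  {"xyz": [-0.13, -0.015, 0.36], "spin": 0},
  {"xyz": [0, -0.25, -0.02], "spin": 0},
  {"xyz": [0, -0.25, -0.02], "spin": 0},
  {"xyz": [0, -0.25, -0.02], "spin": 0},
  {"xyz": [0, -0.25, -0.02], "spin": 0},
  {"xyz": [0, -0.25, -0.02], "spin": 0},
])

```text
time: 15.25
tool_pos: [409.5, -82.6, 97.9]
tcp_rot: [3.111, -0.567, -0.003]
contact_force: [0.1, -0.1, 0.5]
grip_width: 31.2
finger_force: 0.0
```

```bash
python3 -c "
from fk import *
to([0,0,-40],[0,40,0])"
```

```text
t 15.25 pos [409.5 -82.6  97.9] q [-0.61  0.19  2.45  1.54  0.28 -0.49] tilt 0.568 az -0.06
tool x az -0.003 xdir [ 0.843 -0.002  0.537] ydir [-0.019 -0.999  0.026]
[0, 0, -40] -> [-0.269 -0.013  0.421]
[0, 40, 0] -> [-0.001 -0.5   -0.016]
```

Emit:
jog_arm([
  {"xyz": [0, -0.2, -0.01], "spin": 0},
  {"xyz": [0, -0.2, -0.01], "spin": 0},
  {"xyz": [0, -0.2, -0.01], "spin": 0},
  {"xyz": [0, -0.2, -0.01], "spin": 0},
  {"xyz": [0, -0.2, -0.01], "spin": 0},
  {"xyz": [0, -0.2, -0.01], "spin": 0},
  {"xyz": [0, 0, 0], "spin": 0},
  {"xyz": [0, 0, 0], "spin": 0},
  {"xyz": [0, 0, 0], "spin": 0},
  {"xyz": [0, 0, 0], "spin": 0},
])

```text
time: 16.5
tool_pos: [395.3, -4.6, 87.3]
tcp_rot: [-3.135, -0.601, -0.004]
contact_force: [-0.2, 0.7, -0.1]
grip_width: 31.3
finger_force: 0.0
```

```bash
python3 -c "
from fk import *
to([0,0,-40],[0,40,0])"
```

```text
t 16.5 pos [395.3  -4.6  87.3] q [-0.39  0.2   2.55  2.24  0.28 -1.01] tilt 0.601 az 0.008
tool x az -0.004 xdir [ 0.825 -0.003  0.566] ydir [ 0.    -1.    -0.006]
[0, 0, -40] -> [-0.283  0.003  0.412]
[0, 40, 0] -> [-0.001 -0.5    0.002]
```

```bash
python3 - <<'E'
from fk import *
for z in(90,120,150,180):
  print(z,[ik([430,y,z],.6,.008)[3:].tolist() for y in(-160,-120,-80,-40,0,40,80)])
E
```

```text
90 [[1.4, 0.44], [1.53, 0.39], [1.68, 0.33], [1.87, 0.27], [2.13, 0.21], [2.53, 0.16], [-3.13, 0.13]]
120 [[1.18, 0.47], [1.24, 0.41], [1.31, 0.34], [1.39, 0.26], [1.48, 0.18], [1.57, 0.09], [-1.73, 0.0]]
150 [[1.0, 0.52], [1.02, 0.46], [1.03, 0.39], [1.01, 0.31], [0.92, 0.23], [0.64, 0.15], [-0.01, 0.12]]
180 [[0.86, 0.59], [0.85, 0.52], [0.83, 0.46], [0.76, 0.38], [0.63, 0.31], [0.37, 0.25], [-0.0, 0.23]]
```

Emit:
jog_arm([
  {"xyz": [0.19, 0.4, -0.06], "spin": 0},
  {"xyz": [0.19, 0.4, -0.06], "spin": 0},
  {"xyz": [0.19, 0.4, -0.06], "spin": 0},
  {"xyz": [0, -0.25, 0], "spin": 0},
  {"xyz": [0, -0.25, 0], "spin": 0},
  {"xyz": [0, -0.25, 0], "spin": 0},
  {"xyz": [0, -0.25, 0], "spin": 0},
  {"xyz": [0, -0.25, 0], "spin": 0},
  {"xyz": [0, -0.25, 0], "spin": 0},
  {"xyz": [0, 0, 0], "spin": 0},
])

```text
time: 17.75
tool_pos: [408.4, 20.5, 110.4]
tcp_rot: [-3.08, -0.636, -0.005]
contact_force: [1.6, -0.0, -0.6]
grip_width: 31.5
finger_force: 0.0
```

```bash
python3 -c "
from fk import *
to([0,0,-40],[0,40,0])"
```

```text
t 17.75 pos [408.4  20.5 110.4] q [-0.35  0.14  2.52  1.96  0.28 -0.69] tilt 0.639 az 0.099
tool x az -0.005 xdir [ 0.804 -0.004  0.594] ydir [ 0.032 -0.998 -0.05 ]
[0, 0, -40] -> [-0.297  0.025  0.401]
[0, 40, 0] -> [-0.002 -0.499  0.029]
```

Emit:
jog_arm([
  {"xyz": [0.1, 0.45, -0.13], "spin": 0},
  {"xyz": [0.1, 0.45, -0.13], "spin": 0},
  {"xyz": [0, -0.25, 0], "spin": 0},
  {"xyz": [0, -0.25, 0], "spin": 0},
  {"xyz": [0, -0.25, 0], "spin": 0},
  {"xyz": [0, -0.25, 0], "spin": 0},
  {"xyz": [0, -0.25, 0], "spin": 0},
  {"xyz": [0, -0.25, 0], "spin": 0},
  {"xyz": [0, -0.25, 0], "spin": 0},
  {"xyz": [0, -0.25, 0], "spin": 0},
])

```text
time: 19.0
tool_pos: [393.3, 76.3, 133.8]
tcp_rot: [-3.002, -0.671, -0.009]
contact_force: [0.2, -0.7, 0.3]
grip_width: 31.5
finger_force: 0.0
```

```bash
python3 - <<'E'
from fk import *
R,P=st()
to([0,0,-40],[0,40,0])
tz=R.apply([0,0,1]);t=np.arccos(-tz[2]);a=np.arctan2(tz[1],tz[0])
Ps=[[400,110,20],[420,110,20],[445,95,20],[520,60,20],[580,28,20],[650,40,20]]
for aa in(a,a+.15,a+.3):print(aa,[ik(P,t,aa)[2:].tolist() for P in Ps])
E
```

```text
t 19.0 pos [393.3  76.3 133.8] q [-0.22  0.05  2.54  1.87  0.28 -0.48] tilt 0.683 az 0.214
tool x az -0.009 xdir [ 0.783 -0.007  0.622] ydir [ 0.078 -0.991 -0.109]
t 19.0 pos [393.3  76.3 133.8] q [-0.22  0.05  2.54  1.87  0.28 -0.48] tilt 0.683 az 0.214
tool x az -0.009 xdir [ 0.783 -0.007  0.622] ydir [ 0.078 -0.991 -0.109]
[0, 0, -40] -> [-0.311  0.055  0.388]
[0, 40, 0] -> [-0.004 -0.495  0.067]
0.21391163659942142 [[2.78, 2.91, 0.76], [2.72, 2.89, 0.7], [2.66, 2.82, 0.64], [2.48, 2.61, 0.5], [2.32, 2.39, 0.41], [2.15, 2.25, 0.31]]
0.3639116365994214 [[2.78, 2.64, 0.75], [2.72, 2.62, 0.69], [2.65, 2.54, 0.64], [2.46, 2.3, 0.52], [2.3, 2.06, 0.46], [2.12, 1.9, 0.38]]
0.5139116365994214 [[2.75, 2.37, 0.71], [2.69, 2.35, 0.67], [2.62, 2.25, 0.63], [2.42, 2.0, 0.54], [2.26, 1.77, 0.51], [2.08, 1.63, 0.47]]
```

Emit:
jog_arm([
  {"xyz": [0.1, 0.31, -0.17], "spin": 0},
  {"xyz": [0.1, 0.31, -0.17], "spin": 0},
  {"xyz": [0.1, 0.31, -0.17], "spin": 0},
  {"xyz": [-0.04, -0.25, 0.08], "spin": 0},
  {"xyz": [-0.04, -0.25, 0.08], "spin": 0},
  {"xyz": [-0.04, -0.25, 0.08], "spin": 0},
  {"xyz": [-0.04, -0.25, 0.08], "spin": 0},
  {"xyz": [-0.04, -0.25, 0.08], "spin": 0},
  {"xyz": [-0.04, -0.25, 0.08], "spin": 0},
  {"xyz": [-0.04, -0.25, 0.08], "spin": 0},
])

```text
time: 20.25
tool_pos: [389.7, 124.4, 128.0]
tcp_rot: [-2.96, -0.693, -0.015]
contact_force: [0.2, 0.3, -0.4]
grip_width: 31.4
finger_force: 0.0
```

```bash
python3 - <<'E'
from fk import *
R,P=st()
to([0,0,-40],[0,40,0],[40,0,0])
tz=R.apply([0,0,1]);t=np.arccos(-tz[2]);a=np.arctan2(tz[1],tz[0])
Ps=[[400,110,20],[420,110,20],[445,95,20],[520,60,20],[580,28,20],[650,40,20]]
for aa in(a,):print(aa,[ik(P,t,aa)[2:].tolist() for P in Ps])
E
```

```text
t 20.25 pos [389.7 124.4 128. ] q [-0.03  0.1   2.56  2.38  0.28 -0.85] tilt 0.713 az 0.264
tool x az -0.015 xdir [ 0.769 -0.011  0.639] ydir [ 0.101 -0.985 -0.139]
t 20.25 pos [389.7 124.4 128. ] q [-0.03  0.1   2.56  2.38  0.28 -0.85] tilt 0.713 az 0.264
tool x az -0.015 xdir [ 0.769 -0.011  0.639] ydir [ 0.101 -0.985 -0.139]
[0, 0, -40] -> [-0.319  0.069  0.378]
[0, 40, 0] -> [-0.006 -0.493  0.085]
[40, 0, 0] -> [0.385 0.05  0.316]
0.2644455798387449 [[2.83, 2.83, 0.86], [2.76, 2.81, 0.79], [2.7, 2.74, 0.72], [2.5, 2.54, 0.57], [2.34, 2.34, 0.48], [2.16, 2.22, 0.38]]
```

Emit:
jog_arm([
  {"xyz": [-0.1, 0.075, 0.19], "spin": 0},
  {"xyz": [-0.1, 0.075, 0.19], "spin": 0},
  {"xyz": [-0.1, 0.075, 0.19], "spin": 0},
  {"xyz": [-0.1, 0.075, 0.19], "spin": 0},
  {"xyz": [-0.1, 0.075, 0.19], "spin": 0},
  {"xyz": [-0.1, 0.075, 0.19], "spin": 0},
  {"xyz": [0, 0, 0], "spin": 0},
  {"xyz": [0, 0, 0], "spin": 0},
  {"xyz": [0, 0, 0], "spin": 0},
  {"xyz": [0, 0, 0], "spin": 0},
])

```text
time: 21.5
tool_pos: [414.3, 105.4, 24.4]
tcp_rot: [-2.96, -0.695, -0.013]
contact_force: [0.3, 0.6, 0.3]
grip_width: 31.3
finger_force: 0.0
```

```bash
python3 - <<'E'
from fk import *
R,P=st()
to([0,0,-40],[0,40,0],[40,0,0])
tz=R.apply([0,0,1]);t=np.arccos(-tz[2]);a=np.arctan2(tz[1],tz[0])
Ps=[[420,110,20],[445,95,20],[520,60,20],[580,28,20],[650,40,20]]
for aa in(a,):print(aa,[ik(P,t,aa)[2:].tolist() for P in Ps])
d=bot.capture("side"); cv2.imwrite("pics/d3.png",cv2.resize(d[110:260,220:380],(640,600)))
E
```

```text
t 21.5 pos [414.3 105.4  24.4] q [-0.12  0.61  2.63  2.79  0.81 -1.41] tilt 0.714 az 0.266
tool x az -0.013 xdir [ 0.768 -0.01   0.64 ] ydir [ 0.102 -0.985 -0.139]
t 21.5 pos [414.3 105.4  24.4] q [-0.12  0.61  2.63  2.79  0.81 -1.41] tilt 0.714 az 0.266
tool x az -0.013 xdir [ 0.768 -0.01   0.64 ] ydir [ 0.102 -0.985 -0.139]
[0, 0, -40] -> [-0.32   0.069  0.378]
[0, 40, 0] -> [-0.005 -0.493  0.086]
[40, 0, 0] -> [0.384 0.051 0.316]
0.26571534289663473 [[2.76, 2.81, 0.79], [2.7, 2.74, 0.73], [2.5, 2.54, 0.57], [2.34, 2.34, 0.48], [2.17, 2.23, 0.38]]
```

View pics/d3.png

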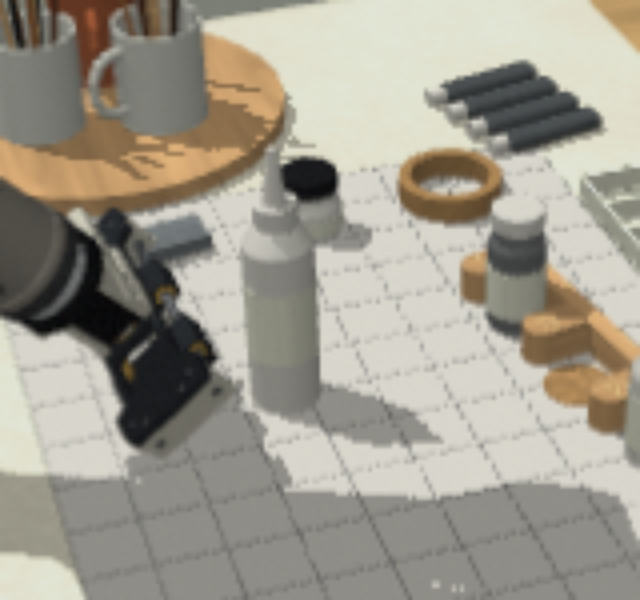

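Emit:
jog_arm([
  {"xyz": [0, 0, 0], "spin": 1},
  {"xyz": [0, 0, 0], "spin": 0},
  {"xyz": [0, 0, 0], "spin": 0},
  {"xyz": [-0.03, 0.01, 0.04], "spin": 0},
  {"xyz": [0.05, 0.01, 0.04], "spin": 0},
  {"xyz": [0.05, 0.01, 0.04], "spin": 0},
  {"xyz": [0, 0, 0], "spin": 0},
  {"xyz": [0, 0, 0], "spin": 0},
  {"xyz": [0, 0, 0], "spin": 0},
  {"xyz": [0, 0, 0], "spin": 0},
])

```text
time: 22.8
tool_pos: [424.3, 104.0, 19.3]
tcp_rot: [-2.881, -0.671, -0.139]
contact_force: [0.4, 0.1, -0.7]
grip_width: 31.1
finger_force: 0.0
```

```bash
python3 -c "
from fk import *
R,P=st()
for tgt in([436,102.5,20],[591,32,20],[649,41,20]):
  d=np.array(tgt)-P; print(tgt,np.linalg.norm(d).round(1),(R.inv().apply(d)/80).round(3)); P=np.array(tgt)
"
```

```text
t 22.8 pos [424.3 104.   19.3] q [-0.12  0.62  2.61  2.79  0.79 -1.3 ] tilt 0.713 az 0.266
tool x az -0.139 xdir [ 0.775 -0.109  0.622] ydir [ 0.025 -0.979 -0.202]
[436, 102.5, 20] 11.8 [0.12  0.02  0.082]
[591, 32, 20] 170.3 [1.598 0.91  1.071]
[649, 41, 20] 58.7 [ 0.55  -0.092  0.477]
```

Emit:
jog_arm([
  {"xyz": [0.03, 0.005, 0.02], "spin": 0},
  {"xyz": [0.03, 0.005, 0.02], "spin": 0},
  {"xyz": [0.03, 0.005, 0.02], "spin": 0},
  {"xyz": [0.03, 0.005, 0.02], "spin": 0},
  {"xyz": [0.03, 0.017, 0.02], "spin": 0},
  {"xyz": [0.05, 0.028, 0.0335], "spin": 0},
  {"xyz": [0.06, 0.034, 0.04], "spin": 0},
  {"xyz": [0.06, 0.034, 0.04], "spin": 0},
  {"xyz": [0.06, 0.034, 0.04], "spin": 0},
  {"xyz": [0.06, 0.034, 0.04], "spin": 0},
])

```text
time: 24.05
tool_pos: [467.4, 88.2, 20.2]
tcp_rot: [-2.881, -0.671, -0.14]
contact_force: [-1.6, 0.6, 0.4]
grip_width: 31.2
finger_force: 0.8
```

```bash
python3 - <<'E'
from fk import *
R,P=st(); o=bot.get_obs(); print(np.round(o["contact_force"],1))
for tgt in([591,32,20],[649,41,20]):
  d=np.array(tgt)-P; print(tgt,np.linalg.norm(d).round(1),(R.inv().apply(d)/80).round(3)); P=np.array(tgt)
s=bot.capture("scene");d=bot.capture("side")
cv2.imwrite("pics/c4.png",np.hstack([cv2.resize(s[110:290,280:420],(420,540)),cv2.resize(d[100:250,250:355],(378,540))]))
E
```

```text
t 24.05 pos [467.4  88.2  20.2] q [-0.16  0.59  2.49  2.68  0.66 -1.22] tilt 0.713 az 0.266
tool x az -0.14 xdir [ 0.775 -0.109  0.622] ydir [ 0.024 -0.979 -0.202]
[-1.6  0.6  0.4]
[591, 32, 20] 135.8 [1.273 0.726 0.856]
[649, 41, 20] 58.7 [ 0.55  -0.092  0.477]
```

View pics/c4.png

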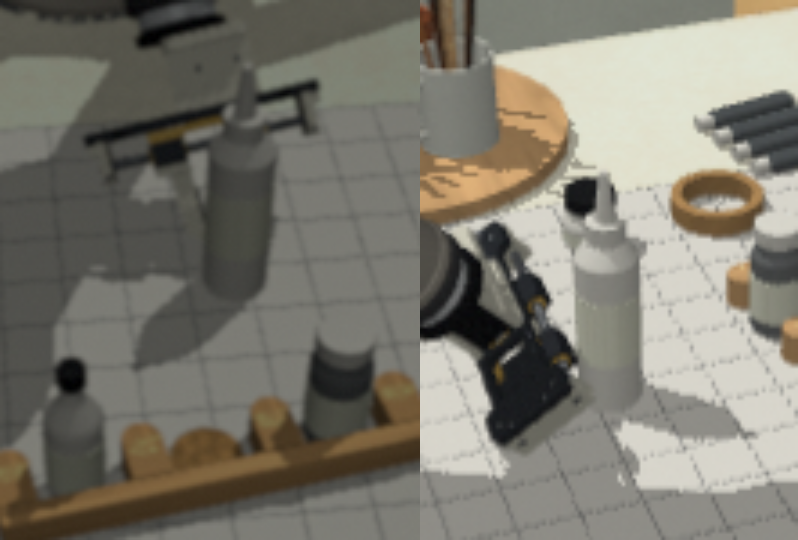

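Emit:
jog_arm([
  {"xyz": [0.064, 0.036, 0.043], "spin": 0},
  {"xyz": [0.064, 0.036, 0.043], "spin": 0},
  {"xyz": [0.064, 0.036, 0.043], "spin": 0},
  {"xyz": [0.064, 0.036, 0.043], "spin": 0},
  {"xyz": [0.064, 0.036, 0.043], "spin": 0},
  {"xyz": [0.064, 0.036, 0.043], "spin": 0},
  {"xyz": [0.064, 0.036, 0.043], "spin": 0},
  {"xyz": [0.064, 0.036, 0.043], "spin": 0},
  {"xyz": [0.064, 0.036, 0.043], "spin": 0},
  {"xyz": [0.064, 0.036, 0.043], "spin": 0},
])

```text
time: 25.4
tool_pos: [529.5, 60.4, 20.2]
tcp_rot: [-2.881, -0.671, -0.14]
contact_force: [-1.8, 1.0, 0.4]
grip_width: 31.4
finger_force: 0.9
```

Emit:
jog_arm([
  {"xyz": [0.064, 0.036, 0.043], "spin": 0},
  {"xyz": [0.064, 0.036, 0.043], "spin": 0},
  {"xyz": [0.064, 0.036, 0.043], "spin": 0},
  {"xyz": [0.064, 0.036, 0.043], "spin": 0},
  {"xyz": [0.064, 0.036, 0.043], "spin": 0},
  {"xyz": [0.064, 0.036, 0.043], "spin": 0},
  {"xyz": [0.064, 0.036, 0.043], "spin": 0},
  {"xyz": [0.05, 0.028, 0.034], "spin": 0},
  {"xyz": [0.03, 0.017, 0.02], "spin": 0},
  {"xyz": [0, 0, 0], "spin": 0},
])

```text
time: 26.65
tool_pos: [580.6, 37.5, 20.3]
tcp_rot: [-2.881, -0.672, -0.14]
contact_force: [-0.7, 0.4, 0.3]
grip_width: 31.3
finger_force: 0.2
```

```bash
python3 - <<'E'
from fk import *
R,P=st(); o=bot.get_obs(); print(np.round(o["contact_force"],1))
s=bot.capture("scene");d=bot.capture("side")
cv2.imwrite("pics/c5.png",np.hstack([cv2.resize(s[150:290,285:405],(480,560),interpolation=2),cv2.resize(d[130:270,320:400],(320,560),interpolation=2)]))
E
```

```text
t 26.65 pos [580.6  37.5  20.3] q [-0.25  0.62  2.19  2.31  0.45 -0.88] tilt 0.713 az 0.266
tool x az -0.14 xdir [ 0.775 -0.109  0.622] ydir [ 0.025 -0.979 -0.202]
[-0.7  0.4  0.3]
```

View pics/c5.png

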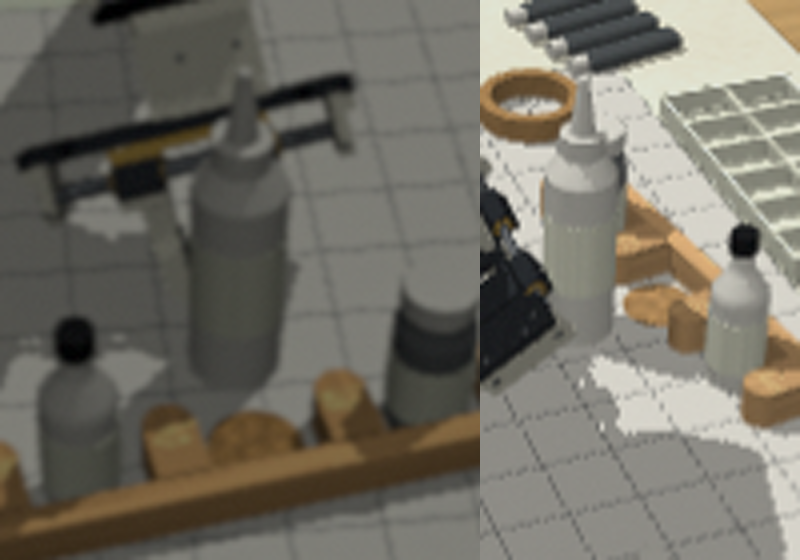

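```bash
python3 - <<'E'
from h import *
def run(n,f0):
    global c,f; c,f=cal(n)
def pt(u,v,z=0): return onz(c,f,u,v,z)[:2]
def away(p,r):
    d=p-np.array(c["eye"])[:2]; return p+r*d/np.linalg.norm(d)
run("scene",0); S=lambda x,y:(285+x/4-.4,150+y/4-.4)
print("glue",away(pt(*S(236,389)),26)); 
a,b=pt(*S(168,405),30),pt(*S(338,372),30); print("noses",a,b,(a+b)/2+19.5*np.array([.986,.165]))
print("cork far edge +27",away(pt(*S(257,411)),-27),"LR",pt(*S(211,442)),pt(*S(301,440)))
run("side",0); D=lambda x,y:(320+(x-480)/4-.4,130+y/4-.4)
print("glue",away(pt(*D(592,341)),26)); print("cork left edge",pt(*D(623,303)),"bottom",pt(*D(655,325)))
E
```

```text
glue [606.61325024  38.14165357]
noses [665.00612309  -7.43904934] [651.60369175  85.91126008] [677.53190742  42.45360537]
cork far edge +27 [675.75324365  38.50544158] LR [668.14183543  15.59981211] [671.86779436  64.12392515]
glue [621.11934545  40.49330301]
cork left edge [650.12405402  52.18925715] bottom [662.19199559  18.97117754]
```

Emit:
jog_arm([
  {"xyz": [0.045, 0.018, 0.032], "spin": 0},
  {"xyz": [0.045, 0.018, 0.032], "spin": 0},
  {"xyz": [0.045, 0.018, 0.032], "spin": 0},
  {"xyz": [0.045, 0.018, 0.032], "spin": 0},
  {"xyz": [0.06, -0.011, 0.052], "spin": 0},
  {"xyz": [0.06, -0.011, 0.052], "spin": 0},
  {"xyz": [0.06, -0.011, 0.052], "spin": 0},
  {"xyz": [0.06, -0.011, 0.052], "spin": 0},
  {"xyz": [0.04, -0.007, 0.035], "spin": 0},
  {"xyz": [0, 0, 0], "spin": 0},
])

```text
time: 28.0
tool_pos: [628.1, 37.2, 20.5]
tcp_rot: [-2.88, -0.672, -0.139]
contact_force: [0.2, 0.5, -0.3]
grip_width: 31.0
finger_force: 0.2
```

```bash
python3 - <<'E'
from fk import *
R,P=st(); o=bot.get_obs(); print(np.round(o["contact_force"],1))
s=bot.capture("scene");d=bot.capture("side")
cv2.imwrite("pics/c6.png",np.hstack([cv2.resize(s[150:290,285:405],(480,560),interpolation=2),cv2.resize(d[130:270,320:400],(320,560),interpolation=2)]))
E
```

```text
t 28.0 pos [628.1  37.2  20.5] q [-0.22  0.65  2.07  2.18  0.38 -0.71] tilt 0.714 az 0.266
tool x az -0.139 xdir [ 0.775 -0.109  0.623] ydir [ 0.025 -0.979 -0.202]
[ 0.2  0.5 -0.3]
```

View pics/c6.png

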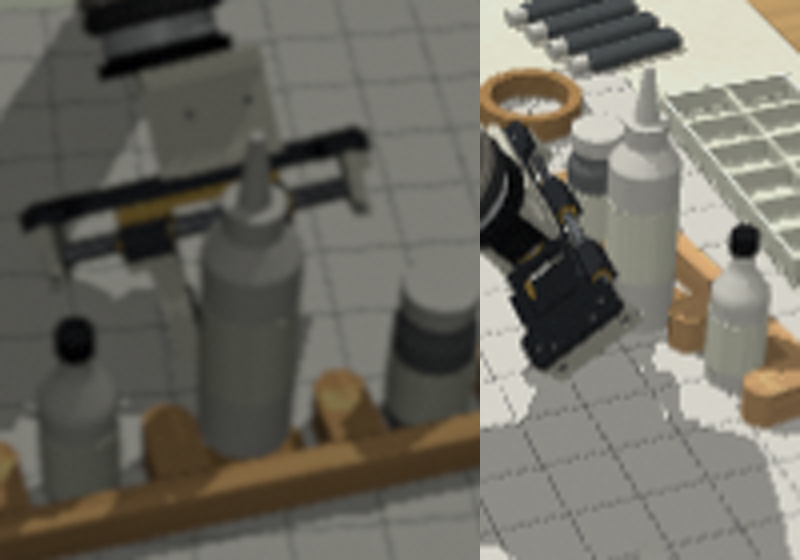

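Emit:
jog_arm([
  {"xyz": [0.033, -0.007, 0.03], "spin": 0},
  {"xyz": [0.033, -0.007, 0.03], "spin": 0},
  {"xyz": [0.033, -0.007, 0.03], "spin": 0},
  {"xyz": [0.033, -0.007, 0.03], "spin": 0},
  {"xyz": [0.033, -0.007, 0.03], "spin": 0},
  {"xyz": [0.02, -0.004, 0.018], "spin": 0},
  {"xyz": [0, 0, 0], "spin": 0},
  {"xyz": [0, 0, 0], "spin": 0},
  {"xyz": [0, 0, 0], "spin": 0},
  {"xyz": [0, 0, 0], "spin": 0},
])

```text
time: 29.35
tool_pos: [647.6, 40.8, 20.0]
tcp_rot: [-2.88, -0.671, -0.14]
contact_force: [-0.9, 0.9, -0.5]
grip_width: 31.1
finger_force: 0.3
```

```bash
python3 - <<'E'
from fk import *
R,P=st(); o=bot.get_obs(); print(np.round(o["contact_force"],1))
to([-40,-7,0],[1,.17,0])
E
```

```text
t 29.35 pos [647.6  40.8  20. ] q [-0.2   0.67  2.01  2.13  0.36 -0.64] tilt 0.713 az 0.266
tool x az -0.14 xdir [ 0.775 -0.109  0.622] ydir [ 0.025 -0.979 -0.202]
[-0.9  0.9 -0.5]
t 29.35 pos [647.6  40.8  20. ] q [-0.2   0.67  2.01  2.13  0.36 -0.64] tilt 0.713 az 0.266
tool x az -0.14 xdir [ 0.775 -0.109  0.622] ydir [ 0.025 -0.979 -0.202]
[-40, -7, 0] -> [-0.378  0.073 -0.331]
[1, 0.17, 0] -> [ 0.009 -0.002  0.008]
```

Emit:
jog_arm([
  {"xyz": [0.009, -0.002, 0.008], "spin": 0},
  {"xyz": [0.009, -0.002, 0.008], "spin": 0},
  {"xyz": [0.009, -0.002, 0.008], "spin": 0},
  {"xyz": [0, 0, 0], "spin": 0},
  {"xyz": [0, 0, 0], "spin": 0},
  {"xyz": [0, 0, 0], "spin": 0},
  {"xyz": [0, 0, 0], "spin": 0},
  {"xyz": [0, 0, 0], "spin": 0},
  {"xyz": [0, 0, 0], "spin": 0},
  {"xyz": [0, 0, 0], "spin": 0},
])

```text
time: 30.6
tool_pos: [649.8, 41.3, 19.6]
tcp_rot: [-2.881, -0.67, -0.139]
contact_force: [-4.4, 0.3, 2.5]
grip_width: 30.8
finger_force: 2.6
```

Force held at 4.4 N after stopping, so the bottle is against the wall. Backing straight off.

Emit:
jog_arm([
  {"xyz": [-0.02, 0.004, -0.017], "spin": 0},
  {"xyz": [-0.06, 0.01, -0.05], "spin": 0},
  {"xyz": [-0.1, 0.02, -0.09], "spin": 0},
  {"xyz": [-0.19, 0.036, -0.165], "spin": 0},
  {"xyz": [-0.19, 0.036, -0.165], "spin": 0},
  {"xyz": [-0.19, 0.036, -0.165], "spin": 0},
  {"xyz": [0, 0, 0], "spin": 0},
  {"xyz": [0, 0, 0], "spin": 0},
  {"xyz": [0, 0, 0], "spin": 0},
  {"xyz": [0, 0, 0], "spin": 0},
])

```text
time: 31.85
tool_pos: [571.7, 27.9, 19.9]
tcp_rot: [-2.881, -0.672, -0.139]
contact_force: [-0.6, -0.2, 0.1]
grip_width: 31.1
finger_force: 0.0
```

```bash
python3 - <<'E'
from fk import *
R,P=st()
s=bot.capture("scene");d=bot.capture("side")
cv2.imwrite("pics/c7.png",np.hstack([cv2.resize(s[150:290,285:405],(480,560),interpolation=2),cv2.resize(d[130:270,320:400],(320,560),interpolation=2)]))
E
```

```text
t 31.85 pos [571.7  27.9  19.9] q [-0.28  0.62  2.22  2.3   0.47 -0.9 ] tilt 0.713 az 0.266
tool x az -0.139 xdir [ 0.775 -0.108  0.623] ydir [ 0.025 -0.979 -0.202]
```

View pics/c7.png

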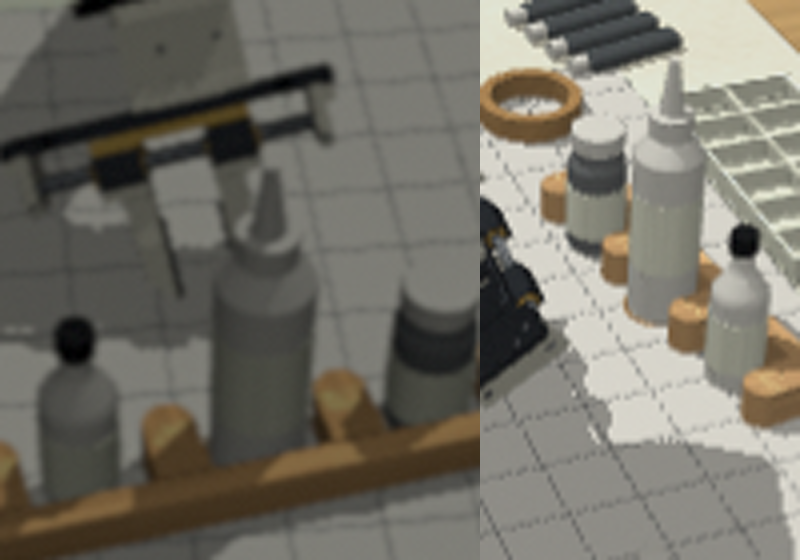

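The bottle stands upright at the back of the stall. A thin cork rim shows around its base at about (630,305) in the side crop, and the neighbours are undisturbed. Handing in.

```bash
python3 -c "
from plant import bot
print(bot.close_job())"
```

```text
the job is handed in; nothing more can be done
None
```

The glue bottle stands upright in the free stall, pushed low until it met the back wall and then released with the gripper clear; I handed the job in at about 32 s, and no verdict came back.

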